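# Seal the culture chamber and start its purge

## Robot

A 6-joint arm with a two-finger parallel gripper is mounted at the origin on the work surface. World frame = base frame: x ahead of the robot, y to its left, z up, the work surface at z = 0. Lengths are in mm, angles in rad, forces in N, time in s.
With the tool pointing down it reaches from about 250 to 775 mm from the base axis. Payload 4 kg.
Tool frame: the origin (TCP) lies between the finger pads; the fingertips stand 8 mm ahead of it and the grasp point (between the pads) lies 11 mm behind it; z points along the fingers, y is the line along which they close (so a half turn about z gives the same grasp; the last joint's range is limited). The gripper opens to 85 mm and grips with 20 to 120 N. Pads are 22 mm wide; open, the fingers measure 114 mm over their backs; the gripper's body (76 mm by 85 mm) begins 54 mm behind the grasp point. The pads swing forward as they close: fully open they stand 13 mm farther back than shut.
Start: joints at [-1.413, 0.087, 1.371, -0, 1.684, -0.103], TCP at [141.815, -531.418, 239.341] pointing down, gripper open.
Joint ranges: [-3.1, 3.1], [-0.76, 2.03], [0.27, 2.55], [-1.08, 4.22], [0.17, 2.65], [-2.57, 2.57]. Speed limits (rad/s): [2.79, 2.79, 3.14, 3.14, 3.14, 3.14].

## Interface

Orientations are given as [roll, pitch, yaw] about the fixed x, y, z axes, in that order (R = Rz(yaw) Ry(pitch) Rx(roll)).
In Python, from station import env, hand, kinematics, telemetry, imaging, sign_off gives the robot as it stands. Calls block until the motion is done:
- env.reach(position, orientation): joint-space move of the TCP to a pose.
- env.movel(position, v=150, rot=None, contact_N=None): straight line of the TCP; rot=None keeps the orientation; v is the mean speed in mm/s. With contact_N (N) it stops when the force on the tool has changed by that much, and returns True; else False.
- env.set_joints(angles): joint-space move.
- hand.release() and hand.close(): open the fingers fully, or close them until they stop; the grip force is fixed at half the most.
- env.dwell(seconds).
- kinematics.inverse_kinematics(position, orientation): joint angles nearest the present ones, or None.
- telemetry.read_state(): the state.
- imaging.grab_frame(name): name is "side" or "top"; returns a dict with "pixels" (400x640x3 uint8, red, green, blue), "range_z" (400x640 float32, mm along the optical axis (not along the pixel's ray), 0 where there is no reading), "intrinsics" (3x3 intrinsics, pixels), "cam_to_world" (4x4, takes a point from camera to world coordinates). Camera axes: x right, y down, z forward; pixel columns grow to the right and rows downward; lengths in mm; the calibration is good to about 2 mm. A picture is of the moment at which its call begins.
A pose or a line that the arm cannot do raises env.PlanningError and nothing moves.
- sign_off(): hands the job in; it is judged then, once.
Trained networks look in the newest picture that a camera, given by its name, has taken for a name from the list of things; names that differ only in an ending like _2 or _b are one class to them, and where a whole thing is asked for, a point or a joint stands for the part that bears it (a point fixed in the world has none). Each returns a list of dicts, best first, with "confidence" (0 to 1); they miss things now and then, are a little off and sometimes report something else, mostly with a low value. They report only what shows in the picture. A call takes as long as a camera call.
- imaging.recognise(camera, name): "xy" ([column, row] in pixels, amid what is visible of it).
- imaging.outline_of(camera, name): "pixels" (400x640 bool, what is visible of it) and "xy" ([column, row] in pixels, amid what is visible of it).
The state is a dict: "clock": time; "joints": joint angles; "joint_vel": joint speeds; "effort": joint torques, N m; "ee_pos": TCP position; "tool_rot": TCP orientation; "contact_force": force on the tool from outside, world axes, zero at the start; "moment": the same for the moment, N m; "width": opening from 0.0 (shut) to 1.0 (fully open); "gripper_force": force on a finger pad.
Only numpy, scipy, OpenCV 4.12 (cv2) and the standard library are available. Lean on these libraries where they do the work, as an engineer would, in place of code of your own. Each camera call takes 0.05 s, during which the arm holds its last target. There are 200 camera calls.

## Task

Seal the culture chamber by tightening the four wing knobs on its lid clockwise, crisscross and in two passes: first bring every knob to about half way between slack and its stop, doing one opposite pair and then the other, and only when all four are half way go round again, one opposite pair and then the other, turning each knob fully home to its stop. When all four are home, press the start button of the purge controller beside it right down and let it go. Leave the sample cups and the cardboard box standing around it where they are.

Things in the scene. Friction and masses are not known exactly. Their poses are not given: they have to be found in the camera images.
- chamber: Round steel culture chamber, fixed to the bench, 230 mm across, top face of its flat lid 120 mm above the bench; low round window (radius 34 mm, 5 mm high) in its middle. Four wing knobs stand on a 75 mm radius, 90 degrees apart, numbered counter-clockwise seen from above (1 faces 3 and 2 faces 4 across the lid). Origin: centre of its underside on the bench; z up.
- knob_1_grip (a point): Black wing knob 1: a flat-sided bar 56 mm long, 14 mm wide, 26 mm tall on a round stem, underside 16 mm and top 42 mm above the lid. This point lies on its vertical axis, 31 mm above the lid (151 mm above the bench), where the wing is gripped across its 14 mm; x runs along the wing, z up.
- knob_1 (a joint): Turn of knob 1, rad: 0 slack, grows clockwise seen from above, 1.5 (86 degrees) is its firm stop, fully home; half way is 0.75. Found at 0 to 0.25. At the stop the wing points at the lid's centre; at value q it stands 1.5 - q counter-clockwise of that. Stiff (0.12 N m), stays where it is left, does not rise or sink.
- knob_2_grip (a point): Black wing knob 2: a flat-sided bar 56 mm long, 14 mm wide, 26 mm tall on a round stem, underside 16 mm and top 42 mm above the lid. This point lies on its vertical axis, 31 mm above the lid (151 mm above the bench), where the wing is gripped across its 14 mm; x runs along the wing, z up.
- knob_2 (a joint): Turn of knob 2, rad: 0 slack, grows clockwise seen from above, 1.5 (86 degrees) is its firm stop, fully home; half way is 0.75. Found at 0 to 0.25. At the stop the wing points at the lid's centre; at value q it stands 1.5 - q counter-clockwise of that. Stiff (0.12 N m), stays where it is left, does not rise or sink.
- knob_3_grip (a point): Black wing knob 3: a flat-sided bar 56 mm long, 14 mm wide, 26 mm tall on a round stem, underside 16 mm and top 42 mm above the lid. This point lies on its vertical axis, 31 mm above the lid (151 mm above the bench), where the wing is gripped across its 14 mm; x runs along the wing, z up.
- knob_3 (a joint): Turn of knob 3, rad: 0 slack, grows clockwise seen from above, 1.5 (86 degrees) is its firm stop, fully home; half way is 0.75. Found at 0 to 0.25. At the stop the wing points at the lid's centre; at value q it stands 1.5 - q counter-clockwise of that. Stiff (0.12 N m), stays where it is left, does not rise or sink.
- knob_4_grip (a point): Black wing knob 4: a flat-sided bar 56 mm long, 14 mm wide, 26 mm tall on a round stem, underside 16 mm and top 42 mm above the lid. This point lies on its vertical axis, 31 mm above the lid (151 mm above the bench), where the wing is gripped across its 14 mm; x runs along the wing, z up.
- knob_4 (a joint): Turn of knob 4, rad: 0 slack, grows clockwise seen from above, 1.5 (86 degrees) is its firm stop, fully home; half way is 0.75. Found at 0 to 0.25. At the stop the wing points at the lid's centre; at value q it stands 1.5 - q counter-clockwise of that. Stiff (0.12 N m), stays where it is left, does not rise or sink.
- purge_button_top (a point): Centre of the top of the round grey start button (radius 15 mm, its top 77 mm above the bench) on the purge controller, a white instrument box 100 x 100 x 55 mm with a small dark display, fixed to the bench to one side of the chamber (a dry block heater of like size with nine holes stands at the other side). z up.
- purge_button (a joint): Travel of the start button, m: 0 out, 0.006 fully down (about 5 N); it springs back.
- cup_1: Bystander: small lidded sample cup, 48 mm across, 35 mm tall; origin under its centre.
- cup_2: Bystander: small lidded sample cup, 48 mm across, 35 mm tall; origin under its centre.
- cup_3: Bystander: small lidded sample cup, 48 mm across, 35 mm tall; origin under its centre.
- cup_4: Bystander: small lidded sample cup, 48 mm across, 35 mm tall; origin under its centre.
- pen_box: Bystander: cardboard box 120 x 50 x 30 mm; origin under its centre.

How it is judged (in metres and radians):
On the way, in this order (a step that is already met when the one before it is completed fails the run):
1. one opposite pair of knobs is about half way, the other pair still slack (((value of joint knob_1 between 0.45 and 1.1 rad and value of joint knob_3 between 0.45 and 1.1 rad and value of joint each of knob_2, knob_4 below 0.38 rad) or (value of joint knob_2 between 0.45 and 1.1 rad and value of joint knob_4 between 0.45 and 1.1 rad and value of joint each of knob_1, knob_3 below 0.38 rad))), for 0.1 s.
2. all four knobs are about half way (value of joint knob_1 between 0.45 and 1.1 rad and value of joint knob_2 between 0.45 and 1.1 rad and value of joint knob_3 between 0.45 and 1.1 rad and value of joint knob_4 between 0.45 and 1.1 rad), for 0.1 s.
3. one opposite pair is fully home, the other pair still about half way (((value of joint each of knob_1, knob_3 above 1.36 rad and value of joint knob_2 between 0.45 and 1.1 rad and value of joint knob_4 between 0.45 and 1.1 rad) or (value of joint each of knob_2, knob_4 above 1.36 rad and value of joint knob_1 between 0.45 and 1.1 rad and value of joint knob_3 between 0.45 and 1.1 rad))), for 0.1 s.
4. all four knobs are fully home (value of joint each of knob_1, knob_2, knob_3, knob_4 above 1.36 rad), for 0.1 s.
5. the start button is pressed down (value of joint purge_button above 0.0045 m), for 0.05 s.
At the end, for the whole second after the job is handed in: All four knobs are fully home (each beyond 1.36 rad of 1.5) and the start button, having been pressed, is out again (less than 1.5 mm down) (all of step 4 and value of joint purge_button below 0.0015 m); the robot touches nothing.
It fails at once if a knob is turned well past half way while another has not been brought to half way ((value of joint knob_1 above 1.15 rad and value of joint any of knob_2, knob_3, knob_4 below 0.42 rad) or (value of joint knob_2 above 1.15 rad and value of joint any of knob_1, knob_3, knob_4 below 0.42 rad) or (value of joint knob_3 above 1.15 rad and value of joint any of knob_1, knob_2, knob_4 below 0.42 rad) or (value of joint knob_4 above 1.15 rad and value of joint any of knob_1, knob_2, knob_3 below 0.42 rad)).
It fails at once if two neighbouring knobs are turned while the other two are still slack (not crisscross) ((value of joint each of knob_1, knob_2 above 0.42 rad and value of joint each of knob_3, knob_4 below 0.38 rad) or (value of joint each of knob_2, knob_3 above 0.42 rad and value of joint each of knob_4, knob_1 below 0.38 rad) or (value of joint each of knob_3, knob_4 above 0.42 rad and value of joint each of knob_1, knob_2 below 0.38 rad) or (value of joint each of knob_4, knob_1 above 0.42 rad and value of joint each of knob_2, knob_3 below 0.38 rad)).
It fails at once if two neighbouring knobs are brought home while the other two are only half way (not crisscross) ((value of joint each of knob_1, knob_2 above 1.3 rad and value of joint each of knob_3, knob_4 below 1.15 rad) or (value of joint each of knob_2, knob_3 above 1.3 rad and value of joint each of knob_4, knob_1 below 1.15 rad) or (value of joint each of knob_3, knob_4 above 1.3 rad and value of joint each of knob_1, knob_2 below 1.15 rad) or (value of joint each of knob_4, knob_1 above 1.3 rad and value of joint each of knob_2, knob_3 below 1.15 rad)).
It fails at once if the start button is pressed before all knobs are home (value of joint purge_button above 0.003 m and value of joint any of knob_1, knob_2, knob_3, knob_4 below 1.33 rad).
It fails at once if a sample cup or the cardboard box is displaced by more than 20 mm (distance of any of cup_1, cup_2, cup_3, cup_4, pen_box from where it was at the start of the episode above 0.02 m).
It also fails if it takes over 72 s, if anything falls off the work surface, if the arm or the gripper's body presses on something with over 40 N, if the wrist force passes 120 N, or if a joint passes its speed limit or range.

## Working session

There is one attempt and no reset: what is moved stays moved. The work goes in short steps, each a Python script; the robot and the scene stay as the last script left them, time stands still between calls to the robot, and variables do not carry over. Pictures are saved under pics/ and viewed, at most 10 in all, crops included, and the job is handed in when it is done.

```bash
ls; mkdir -p pics; cat > h.py <<'E'
import numpy as np, cv2
from station import env, hand, kinematics, telemetry, imaging, sign_off
def world(f, m):
    """world points of the pixels in bool mask m"""
    v,u=np.nonzero(m & (f["range_z"]>0)); z=f["range_z"][v,u]
    K=np.array(f["intrinsics"]); p=np.linalg.inv(K)@np.vstack([u*z,v*z,z])
    T=np.array(f["cam_to_world"]); return (T[:3,:3]@p).T+T[:3,3]
E
python3 - <<'E'
from h import *
for c in ("top","side"):
    f=imaging.grab_frame(c); cv2.imwrite(f"pics/{c}0.png",f["pixels"][:,:,::-1])
    print(c,np.round(np.array(f["cam_to_world"]),2).tolist())
    for n in ("chamber","knob_1_grip","purge_button_top","cup_1","pen_box"):
        for o in imaging.outline_of(c,n):
            w=world(f,o["pixels"]); print(n,round(o["confidence"],2),np.round(o["xy"]),len(w),np.round(np.median(w,0)) if len(w) else "",np.round(np.percentile(w[:,2],95)) if len(w) else "")
print(telemetry.read_state()["clock"])
E
```

```text
pics
station.py
top [[-0.02, -0.98, 0.22, 287.13], [-1.0, 0.03, 0.0, -6.13], [-0.01, -0.22, -0.98, 1033.89], [0.0, 0.0, 0.0, 1.0]]
chamber 0.71 [282. 216.] 177 [444.  91. 160.] 163.0
chamber 0.67 [298. 197.] 6936 [508.  59. 119.] 160.0
knob_1_grip 0.53 [265. 180.] 232 [541. 128. 158.] 163.0
purge_button_top 0.53 [436. 206.] 93 [ 477. -297.   75.] 78.0
cup_1 0.81 [253. 263.] 292 [351. 181.  34.] 37.0
cup_1 0.74 [392. 263.] 290 [ 350. -181.   34.] 37.0
cup_1 0.74 [426. 145.] 264 [ 651. -284.   34.] 37.0
cup_1 0.66 [218. 160.] 258 [635. 272.  34.] 37.0
cup_1 0.53 [304. 163.] 265 [581.  34. 157.] 163.0
pen_box 0.96 [450. 289.] 1156 [ 279. -331.   28.] 32.0
side [[-0.98, -0.14, 0.14, 324.94], [-0.19, 0.66, -0.73, 778.95], [0.01, -0.74, -0.67, 842.42], [0.0, 0.0, 0.0, 1.0]]
chamber 0.63 [293. 234.] 10132 [507. 110. 119.] 159.0
knob_1_grip 0.59 [271. 228.] 368 [546. 139. 154.] 163.0
cup_1 0.91 [211. 313.] 519 [635. 279.  34.] 37.0
cup_1 0.88 [362. 303.] 464 [352. 189.  34.] 37.0
cup_1 0.84 [384. 186.] 276 [ 352. -169.   33.] 37.0
cup_1 0.7 [276. 145.] 240 [ 652. -274.   33.] 37.0
pen_box 0.89 [408. 155.] 837 [ 282. -315.   28.] 31.0
pen_box 0.45 [273. 226.] 335 [546. 138. 154.] 164.0
0.6
```

View pics/top0.png

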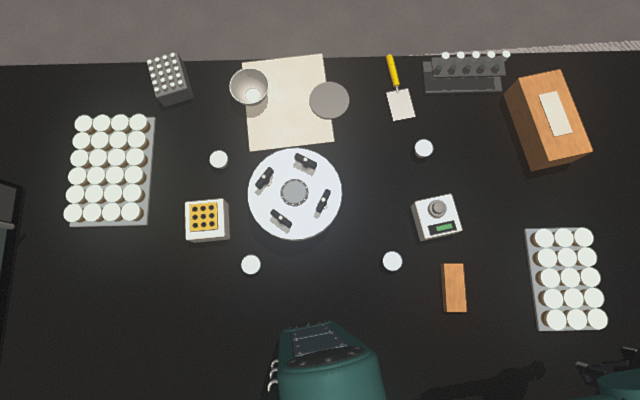

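```bash
cat >> h.py <<'E'
def knobs(cam="top"):
    """fit wing knobs from points at 156..168 mm height -> list of (xy, wing angle, length, width), centre"""
    f=imaging.grab_frame(cam); H=np.ones((400,640),bool); w=world(f,H)
    v,u=np.nonzero(f["range_z"]>0)
    s=(w[:,2]>155)&(w[:,2]<169)&(np.hypot(w[:,0]-510,w[:,1]-57)<130)
    m=np.zeros((400,640),np.uint8); m[v[s],u[s]]=1
    n,l=cv2.connectedComponents(m); out=[]
    for i in range(1,n):
        p=world(f,l==i)[:,:2]
        if len(p)<60: continue
        (c,(a,b),t)=cv2.minAreaRect(p.astype(np.float32)); e=np.linalg.eigh(np.cov(p.T))[1][:,1]
        out.append((p.mean(0),np.arctan2(e[1],e[0])%np.pi,max(a,b),min(a,b),np.array(c)))
    return f,out
E
python3 - <<'E'
from h import *
for c in ("top","side"):
    f,o=knobs(c)
    for k in o: print(c,[np.round(x,2) for x in k])
    C=np.mean([k[0] for k in o],0); print(C)
    for k in o:
        d=k[0]-C; b=np.arctan2(d[1],d[0]); r=(k[1]-b)%np.pi; print(np.round([np.hypot(*d),np.degrees(b),1.5-r],2))
E
```

```text
top [array([583.81,  31.89]), np.float64(1.07), np.float64(55.81), np.float64(13.82), array([584.1 ,  32.13])]
top [array([544.35, 129.51]), np.float64(2.5), np.float64(54.87), np.float64(13.69), array([544.96, 129.61])]
top [array([485.43,  -7.83]), np.float64(2.67), np.float64(56.11), np.float64(13.55), array([486.31,  -8.2 ])]
top [array([446.8 ,  90.31]), np.float64(0.9), np.float64(56.02), np.float64(13.93), array([447.1 ,  90.57])]
[515.0953929   60.97041249]
[ 7.461e+01 -2.294e+01  3.000e-02]
[74.52 66.89  0.17]
[ 7.4920e+01 -1.1333e+02 -1.0000e-02]
[ 74.33 156.75   0.2 ]
side [array([487.3 ,  -3.59]), np.float64(2.69), np.float64(55.44), np.float64(17.68), array([487.43,  -5.84])]
side [array([585.32,  36.05]), np.float64(1.07), np.float64(56.23), np.float64(15.7), array([585.78,  32.97])]
side [array([447.76,  94.6 ]), np.float64(0.92), np.float64(55.98), np.float64(15.35), array([447.61,  92.32])]
side [array([545.22, 134.44]), np.float64(2.5), np.float64(54.63), np.float64(14.86), array([546.38, 132.5 ])]
[516.39873477  65.37572072]
[ 7.4850e+01 -1.1288e+02 -2.0000e-02]
[ 7.490e+01 -2.305e+01  3.000e-02]
[ 74.6  156.94   0.18]
[74.84 67.35  0.17]
```

The picture shows the chamber at about (294,194) px, with four wing knobs at (305,161), (264,179), (280,220) and (322,203). The purge controller's button is at (436,209), and the nine-hole heater at (205,218) is the decoy. The knob fits match the given 75 mm radius, 90° spacing and 56×14 mm size. Next I'll check IK branches, then do the first knob.

```bash
cat >> h.py <<'E'
C=np.array([515.7,61.8]); B0=np.radians(-23.1); Q0=[.03,.17,.19,-.01]   # knobs A,B,D,C: bearing B0 + i*90 deg
ZG,ZU=141,190
def down(yaw): return [np.pi,0,yaw]
def pose(i,q):
    b=B0+i*np.pi/2; return C+75*np.array([np.cos(b),np.sin(b)]), b+1.5-q
def branch(i,qs):
    """half-turn of the grasp for which all of qs are reachable with the most room in the last joint"""
    best=None
    for k in range(-3,4):
        xy,_=pose(i,0); J=[kinematics.inverse_kinematics([*xy,z],down(pose(i,q)[1]+k*np.pi)) for q in qs for z in (ZG,ZU)]
        if any(j is None for j in J): continue
        j6=max(abs(j[5]) for j in J)
        if np.ptp([j[5] for j in J])<2 and (best is None or j6<best[0]): best=(j6,k*np.pi)
    return best
def turn(i,q0,q1,verbose=True):
    xy,y0=pose(i,q0); off=branch(i,(q0,q1))[1]; t=lambda:telemetry.read_state()
    env.reach([*xy,ZU],down(y0+off)); t1=t()["clock"]
    env.movel([*xy,ZG],v=150); f0=np.array(t()["contact_force"]); hand.close(); s=t(); t2=s["clock"]
    print("knob",i,"grip dF",np.round(np.array(s["contact_force"])-f0,1),"width",round(s["width"],3),"gf",s["gripper_force"])
    n=2
    for a in np.linspace(q0,q1,n+1)[1:]: env.movel([*xy,ZG],v=150,rot=down(pose(i,a)[1]+off))
    s=t(); print(" turned: moment",np.round(s["moment"],2),"F",np.round(s["contact_force"],1),"yaw q",round(((pose(i,0)[1]-s["tool_rot"][2]+1)%np.pi)-1,3))
    hand.release(); env.movel([*xy,ZU],v=150); print(" t",t1,t2,s["clock"],t()["clock"])
E
python3 - <<'E'
from h import *
for i in range(4): print(i,branch(i,(Q0[i],.75)),branch(i,(.75,1.5)))
turn(0,Q0[0],.77)
f,o=knobs("top")
for k in o:
    d=k[0]-C; b=np.arctan2(d[1],d[0]); print(np.round([*k[0],k[2],k[3],np.degrees(b),1.5-(k[1]-b)%np.pi],2))
E
```

```text
0 (np.float64(1.1824748846327786), -6.283185307179586) (np.float64(1.9324748846327786), -6.283185307179586)
1 (np.float64(0.7924958254185066), 6.283185307179586) (np.float64(0.537504174581493), -6.283185307179586)
2 (np.float64(1.3009497648056474), -9.42477796076938) (np.float64(1.8406428887841455), 6.283185307179586)
3 (np.float64(1.238253528838527), 9.42477796076938) (np.float64(0.47825352883852723), 9.42477796076938)
knob 0 grip dF [ 4.  -1.5  0.5] width 0.154 gf 58.592578656971455
 turned: moment [-0.49 -0.87  0.02] F [ 5.  -3.3  2.5] yaw q 0.768
 t 3.2417 4.4 5.4333 6.6
[579.68  30.11  46.73  13.65 -26.35   0.68]
```

```bash
cat >> h.py <<'E'
def look(name,cams=("side","top")):
    for c in cams:
        f,o=knobs(c); cv2.imwrite(f"pics/{c}{name}.png",f["pixels"][:,:,::-1])
        for k in o:
            d=k[0]-C; b=np.arctan2(d[1],d[0]); print(c,np.round([*k[0],k[2],k[3],np.degrees(b)],1),"q",np.round(1.5-(k[1]-b)%np.pi,2))
E
python3 - <<'E'
from h import *
turn(2,Q0[2],.77); look("1")
E
```

```text
knob 2 grip dF [ 2.4 -3.6  1.5] width 0.156 gf 58.591704200953245
 turned: moment [-0.64 -0.62 -0.03] F [ 3.1 -3.4  3.5] yaw q 0.769
 t 7.3 8.45 9.3333 10.5
side [ 498.3   -8.5   36.4   14.5 -103.9] q 0.29
side [585.4  35.7  55.1  16.1 -20.5] q 0.79
side [545.8 134.2  57.8  15.6  67.5] q 0.18
side [462.6  99.4  23.6  15.9 144.7] q 0.49
top [583.5  31.4  54.7  14.2 -24.2] q 0.74
top [ 485.3   -7.8   55.7   13.6 -113.6] q -0.01
```

View pics/side1.png

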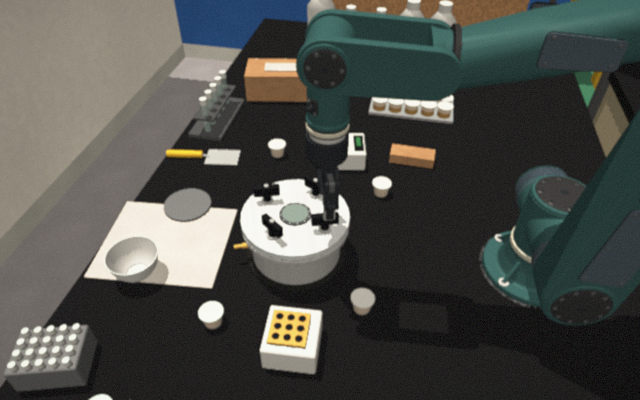

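The side view shows the gripper over the knob at (325,217), and the knob at (267,190) is turned half way. The other two, at (272,226) and (313,186), are still slack. Next is the other pair, then a clear look.

```bash
python3 - <<'E'
from h import *
turn(1,Q0[1],.77); turn(3,Q0[3],.77)
env.reach([380,-300,230],down(telemetry.read_state()["tool_rot"][2])); look("2",("side","top"))
f=imaging.grab_frame("side")
for o in imaging.outline_of("side","purge_button_top")[:2]:
    w=world(f,o["pixels"]); print("btn",o["confidence"],np.round(np.median(w[w[:,2]>70],0),1))
print(telemetry.read_state()["clock"])
E
```

```text
knob 1 grip dF [-1.6  0.2  3.4] width 0.155 gf 58.593260049819946
 turned: moment [ 0.19 -0.16  0.01] F [1.  1.3 5.4] yaw q 0.767
 t 12.4333 13.5917 14.4917 15.6583
knob 3 grip dF [-0.7 -0.5  3.2] width 0.156 gf 58.61084736417979
 turned: moment [ 0.26 -0.14  0.01] F [1.3 2.  5.5] yaw q 0.767
 t 16.6417 17.8 18.8833 20.05
side [ 487.2   -2.8   55.9   14.1 -113.8] q 0.75
side [585.4  35.7  54.6  17.1 -20.6] q 0.8
side [545.2 134.9  56.1  13.6  68. ] q 0.8
side [448.   94.4  55.5  16.4 154.3] q 0.71
top [583.7  31.5  54.4  13.9 -24.1] q 0.74
top [544.3 129.5  55.4  14.3  67.1] q 0.78
top [ 486.    -8.1   55.4   15.2 -113. ] q 0.78
top [446.6  90.2  55.7  13.8 157.7] q 0.77
21.45
```

All four knobs are half way, so the second pass follows in the same opposite-pair order.

```bash
python3 - <<'E'
from h import *
for i in (0,2,1,3): turn(i,.77,1.5)
env.reach([380,-150,230],down(telemetry.read_state()["tool_rot"][2])); look("3")
for c in ("side","top"):
    f=imaging.grab_frame(c); w=world(f,np.ones((400,640),bool))
    s=(abs(w[:,0]-478)<45)&(abs(w[:,1]+295)<45)&(w[:,2]>72)&(w[:,2]<82); p=w[s]
    if len(p)>10: print(c,"btn",len(p),np.round(p.mean(0),1),cv2.minEnclosingCircle(p[:,:2].astype(np.float32)))
print(telemetry.read_state()["clock"])
E
```

```text
knob 0 grip dF [ 1.7 -2.3  2.3] width 0.157 gf 58.602505065500736
 turned: moment [-0.6  -0.12  0.02] F [ 0.7 -4.2  5.2] yaw q 1.498
 t 23.4417 24.6 25.6333 26.8
knob 2 grip dF [ 0.6 -5.1  4.1] width 0.159 gf 58.60597321763635
 turned: moment [-0.81 -0.1  -0.03] F [ 0.2 -5.1  4.7] yaw q 1.499
 t 29.9333 31.0833 32.1167 33.2833
knob 1 grip dF [ 1.7 -0.3  1.1] width 0.157 gf 58.593873772770166
 turned: moment [ 0.2  -0.83 -0.01] F [4.7 0.5 1.8] yaw q 1.499
 t 34.15 35.3083 36.3417 37.5083
knob 3 grip dF [ 0.8 -0.   1.9] width 0.154 gf 58.61004141625017
 turned: moment [ 0.25 -0.95 -0.03] F [5.9 1.8 2.8] yaw q 1.499
 t 38.45 39.6083 40.6417 41.8083
side [ 487.3   -3.    56.3   13.9 -113.7] q 1.49
side [584.6  36.2  56.8  15.7 -20.4] q -1.62
side [447.8  94.5  55.8  16.1 154.2] q 1.43
side [545.5 134.2  56.7  15.5  67.6] q -1.63
top [583.7  31.4  56.2  13.7 -24.1] q 1.47
top [544.5 129.5  55.2  14.1  67. ] q 1.49
top [ 485.8   -8.1   55.3   14.4 -113.1] q 1.48
top [446.4  90.1  55.9  14.3 157.8] q -1.63
side btn 66 [ 480.1 -295.    76.1] ((481.8022766113281, -296.67236328125), 15.682121276855469)
42.7667
```

View pics/top3.png

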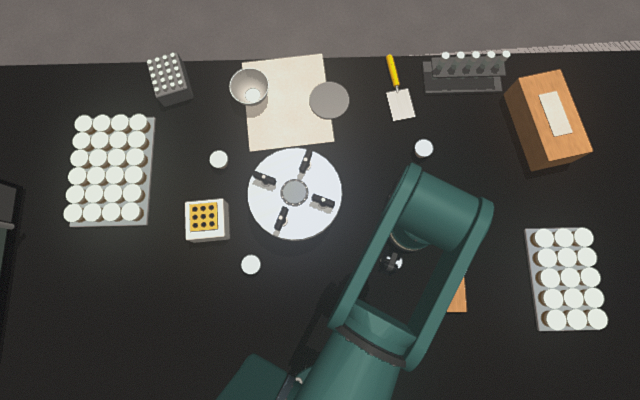

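All four knobs point at the lid's centre (q ≈ 1.5). The cups are at (218,159), (424,148) and (251,264), and the fourth at (392,262) is under the arm. Now the button.

```bash
python3 - <<'E'
from h import *
S=telemetry.read_state
hand.close(); y=S()["tool_rot"][2]
env.reach([479.5,-297,130],down(y)); env.movel([479.5,-297,92],v=80)
hit=env.movel([479.5,-297,74],v=20,contact_N=12); s=S(); print(hit,np.round(s["ee_pos"],1),np.round(s["contact_force"],1))
env.dwell(.2); s=S(); print(np.round(s["ee_pos"],1),np.round(s["contact_force"],1))
env.movel([479.5,-297,130],v=80); env.reach([380,-150,240],down(y)); s=S(); print(s["clock"],np.round(s["contact_force"],1))
look("4")
f=imaging.grab_frame("side"); w=world(f,np.ones((400,640),bool)); p=w[(np.hypot(w[:,0]-480,w[:,1]+295)<12)]
print("btn z",np.median(p[:,2]))
for n in ("cup_1","pen_box"):
    for o in imaging.outline_of("side",n): print(n,np.round(np.median(world(f,o["pixels"]),0)))
E
```

```text
True [ 479.7 -297.2   79.3] [-0.7  0.8  5.9]
[ 479.8 -297.2   79.1] [-1.2  1.   5.7]
47.525 [0.4 0.  0.5]
side [ 487.4   -3.    56.4   14.6 -113.6] q -1.64
side [584.7  36.1  55.9  17.3 -20.4] q -1.61
side [447.9  94.5  55.6  15.  154.3] q 1.44
side [545.7 134.3  58.1  15.1  67.5] q -1.63
top [584.1  31.3  55.9  13.7 -24. ] q 1.48
top [544.4 129.7  55.2  14.   67.1] q 1.48
top [ 485.7   -8.2   55.5   14.7 -113.2] q 1.49
top [446.4  90.2  55.3  14.1 157.7] q -1.64
btn z 76.28828984392999
cup_1 [634. 279.  34.]
cup_1 [352. 188.  34.]
cup_1 [ 652. -274.   33.]
cup_1 [ 351. -170.   33.]
pen_box [ 283. -315.   28.]
pen_box [508. 108. 119.]
```

The button went down to 71 mm (5.9 mm of travel, bottomed out at the 12 N trip) and came back out to about 77 mm. The knobs are home, the bystanders haven't moved, and the arm is clear.

```bash
python3 -c "
from h import *
print(sign_off())"
```

```text
the job is handed in; nothing more can be done
None
```

I handed the job in at about 48 of the 72 s: all four knobs were tightened crisscross in two passes to their stops, the start button was pressed about 5.9 mm and sprang back, and the cups and cardboard box stayed where they were; the hand-in returned no verdict.

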